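# Fit a keyed coupling half and its spider on a gearmotor shaft

### The arm

A 6-joint arm with a two-finger parallel gripper is mounted at the origin on the work surface. World frame = base frame: x ahead of the robot, y to its left, z up, the work surface at z = 0. Lengths are in m, angles in rad, forces in N, time in s.
With the tool pointing down it reaches from about 0.225 to 0.875 m from the base axis. Payload 3.4 kg.
Tool frame: the origin (TCP) lies midway between the tips of the shut fingers; the grasp point (between the pads) lies 19 mm behind it (manip.tcp_to_grasp is the distance from the TCP to the grasp point, in m); x points along the fingers, y is the direction in which the jaws open and shut, and the axes are right-handed (so a half turn about x gives the same grasp; the last joint's range is limited). The gripper opens to 85 mm and grips with 20 to 120 N. Pads are 22 mm wide; open, the fingers measure 114 mm over their backs; the gripper's body (76 mm by 85 mm) begins 54 mm behind the grasp point. The pads swing forward as they close: fully open they stand 13 mm farther back than shut.
Start: joints at [-1.3, 0.276, 1.505, -0, 1.361, -0.121], TCP at [0.22, -0.531, 0.231] pointing down, gripper open.
Joint ranges: [-2.89, 2.89], [-0.75, 2.08], [0.22, 2.7], [-1.18, 4.32], [0.11, 2.71], [-2.7, 2.7]. Speed limits (rad/s): [2.57, 2.57, 3.14, 3.14, 3.14, 3.14].

### API

Orientations are given as a unit quaternion [w, x, y, z].
In Python, from rig import readout, eyes, job, manip gives the robot as it stands. The module is installed in compiled form; this text tells all that it offers.
- The arm moves only by the tool carry_out, never from a script. Its argument "deltas" is one flat list of numbers, 7 for each row, row after row: the shift along the tool's x, y, z scaled (see below), then the turn, a rotation vector about the tool's x, y, z scaled (see below), then the opening, from -1 (shut) to 1 (fully open). In form: [dx, dy, dz, ax, ay, az, grip, dx, dy, dz, ax, ay, az, grip, ...]. A call has 1 to 10 rows; each row shifts and turns the commanded pose from where the row before left it, along the tool's axes as they then stand; what a row does not reach is not made up. The controller multiplies each number of a shift by 60 mm and each number of a turn by 4 degrees. A row lasts 1/8 s, in which the tool goes at most 62.5 mm and 10.7 degrees, less where a joint would pass 70% of its speed; a pose out of reach is approached as far as the arm can. A call with a number of a shift or a turn outside -1 to 1 is refused whole. A call with a gripper value outside its range is refused whole. The fingers move at their own pace and stop on an object; "newtons" is the grip in N (left out, the last holds). Time passes only in rows, so rows that do not move let the fingers close. It gives the time, the measured TCP pose, the force and the opening at its end, in the units of the state.
- readout.get_state(): the state, without advancing time (a new reading comes with each control period).
- eyes.get_image(name): name is "scene" or "top" or "wrist"; returns a dict with "color" (480x640x3 uint8, red, green, blue), "z_map" (480x640 float32, m along the optical axis (not along the pixel's ray), 0 where there is no reading), "mtx" (3x3 intrinsics, pixels), "origin" and "orientation" of the camera in the world. Camera axes: x right, y down, z forward; pixel columns grow to the right and rows downward; lengths in m; the calibration is good to about 2 mm. A picture is of the moment at which its call begins.
- job.sign_off(): hands the job in, once; it reports no verdict.
The state is a dict: "clock": time; "qpos": joint angles; "qd": joint speeds; "effort": joint torques, N m; "position": TCP position; "ee_rot": TCP orientation; "contact_force": force on the tool from outside, world axes, zero at the start; "moment": the same for the moment, N m; "width": finger opening in m.
Only numpy, scipy, OpenCV 4.12 (cv2) and the standard library are available. Lean on these libraries where they do the work, as an engineer would, in place of code of your own. Each camera call takes 0.05 s, during which the arm holds its last target.

### The job

Fit the dark cast-iron coupling half, jaws up, on the gearmotor's upright output shaft: slide it over the shaft end, turn it under light pressure until the key in its bore drops into the shaft's keyway, and slide it fully home against the shaft's shoulder. Then lay the red spider between its jaws, flat on the coupling half. Be gentle, force neither part, and leave the other things on the bench alone.

Things in the scene. Friction and masses are not known exactly. Their poses are not given: they have to be found in the camera images.
- gearmotor: worm gearmotor, fixed on two battens: aluminium gearbox 104 x 136 mm, top 105 mm above the bench, and a blue motor 106 mm in diameter lying beside and beyond it (top 113 mm above the bench, reaching 236 mm from the shaft axis). Origin on the bench under the axis of the upright output shaft; z up, x along the motor, away from the gearbox. The shaft does not turn (self-locking worm)
- shoulder (a point): centre of the shaft's shoulder, a steel ring 40 mm in diameter on the shaft axis, 114 mm above the bench; the coupling half's lower face rests on it when fully home. Axes as the gearmotor
- shaft_end (a point): centre of the shaft's upper end, 28 mm above the shoulder. Bare steel shaft 28 mm in diameter, end chamfered 1 mm. Its keyway, open at this end and 20 mm long, is 10 mm wide and 6.5 mm deep; it faces the gearmotor's x direction only roughly, up to 40 degrees to either side: these axes (as the gearmotor) do not tell where
- hub: loose coupling half of dark cast iron, about 0.4 kg, standing jaws up: round barrel 56 mm in diameter, 30 mm high, through bore 30 mm with a 2 mm chamfer below; on top three jaws 14 mm high (44 mm overall), outer radius 27 mm, inner 16 mm, centred 60, 180 and 300 degrees from its x axis towards y. Origin at the centre of the lower face, z up, x towards the key
- hub_key (a point): lower end of the brass key that stands 5 mm into the bore on the x side (12 mm from the axis), 8 mm wide, from here, 12 mm above the lower face, up to the barrel's top. The bore goes 12 mm over the shaft, then the key rests on the shaft end unless it is within about 5 degrees of the keyway, where it drops the last 16 mm. A brass screw marks this side on the barrel
- hub_top (a point): centre of the barrel's top face, 30 mm above the coupling half's lower face; the spider's underside lies on it, between the jaws, when home. Axes as the coupling half
- spider: loose red plastic spider, about 35 g, lying flat: ring with an 18 mm hole and six straight legs 9 mm wide, 14 mm high, every 60 degrees from its x axis, 57 mm across the ends of opposite legs. Fits with 1.3 mm at each flank when its legs point 30, 90, 150... degrees from the coupling half's x axis. Origin at the centre of the underside, z up
- spanner: bystander: loose steel spanner 200 mm long, lying flat, 8 mm thick; origin at its middle, x along it
- grease_tin: bystander: loose closed tin, yellow label, 72 mm in diameter, 75 mm high; origin at the centre of its underside
- carton: bystander: loose closed cardboard carton 100 x 140 x 70 mm; origin at the centre of its underside
- desk_phone: bystander: loose black desk telephone 190 x 170 mm, 65 mm high; origin at the centre of its underside
Not all that is in view belongs to the job. Several things have the shape of the spider; the one meant has the colours described above.

How it is judged:
By the outcome, as a careful person would: the job done as asked, in the order asked, and still so for the second after the job is handed in, with the robot touching nothing.
It also fails if it takes over 72 s, if anything falls off the work surface, if the arm or the gripper's body presses on something with over 40 N, if the wrist force passes 120 N, or if a joint passes its speed limit or range.

## Working session

There is one attempt and no reset: what is moved stays moved. The work goes in short steps, Python scripts to look and compute and a tool call to move; the robot and the scene stay as the last step left them, time stands still between calls to the robot, and variables do not carry over. Pictures are saved under pics/ and viewed, and the job is handed in when it is done.

Besides the shell and the picture viewer there is one more tool, called after "Request:" by a JSON object that holds its "op" and its "data". carry_out: Moves the arm, as the interface text tells. Its arguments: {"type":"object","properties":{"deltas":{"type":"array"},"newtons":{"type":"number"}},"required":["deltas"]}

```bash
mkdir -p pics
cat > h.py <<'E'
import numpy as np, cv2
from rig import readout, eyes, job, manip
from scipy.spatial.transform import Rotation as R
def rot(q): return R.from_quat([q[1],q[2],q[3],q[0]])
def snap(name,fn=None):
    d=eyes.get_image(name)
    np.savez('%s.npz'%name,**{k:np.array(v) for k,v in d.items()})
    if fn: cv2.imwrite('pics/'+fn,d['color'][:,:,::-1])
    return d
def load(name): return dict(np.load('%s.npz'%name))
def ray(d,uv):
    uv=np.atleast_2d(uv).astype(float); K=np.array(d['mtx'])
    c=np.c_[(uv[:,0]-K[0,2])/K[0,0],(uv[:,1]-K[1,2])/K[1,1],np.ones(len(uv))]
    o=np.array(d['orientation']); M=rot(o).as_matrix() if o.size==4 else o
    return np.array(d['origin']),c@M.T
def onplane(d,uv,z):
    o,r=ray(d,uv); return o+r*((z-o[2])/r[:,2])[:,None]
def pts(d):
    v,u=np.mgrid[:480,:640]; o,r=ray(d,np.c_[u.ravel(),v.ravel()])
    return (o+r*d['z_map'].reshape(-1,1)).reshape(480,640,3)
def st():
    s=readout.get_state(); print('t',s['clock'],'p',np.round(s['position'],4),'q',np.round(s['ee_rot'],4),'F',np.round(s['contact_force'],1),'M',np.round(s['moment'],2),'w',round(s['width'],4)); print('j',np.round(s['qpos'],3)); print(np.round(rot(s['ee_rot']).as_matrix(),4)); return s
E
python3 - <<'E'
from h import *
st(); print(manip.tcp_to_grasp)
for n in ['scene','top','wrist']:
    d=snap(n,n+'0.png'); print(n,np.round(d['origin'],3),d['orientation'],d['mtx'][0][0])
E
```

```text
t 0.0 p [ 0.2194 -0.5309  0.2304] q [-0.137  -0.6935 -0.1383  0.6936] F [ 0.8 -0.4 -0.8] M [-0.01  0.01  0.02] w 0.0854
j [-1.3    0.277  1.506  0.     1.361 -0.121]
[[-5.000e-04  3.819e-01 -9.242e-01]
 [ 1.800e-03 -9.242e-01 -3.819e-01]
 [-1.000e+00 -1.900e-03 -2.000e-04]]
0.0187
scene [1.376 0.153 1.344] [-0.19597217  0.61891656  0.7236498  -0.23423954] 576.3109323108673
top [ 0.25  -0.006  1.785] [ 0.05945966 -0.69999208  0.70888872 -0.0628683 ] 580.1367200977805
wrist [ 0.293 -0.501  0.372] [ 0.1306126   0.82066175 -0.54923783 -0.08827484] 372.0587552263692
```

View pics/scene0.png

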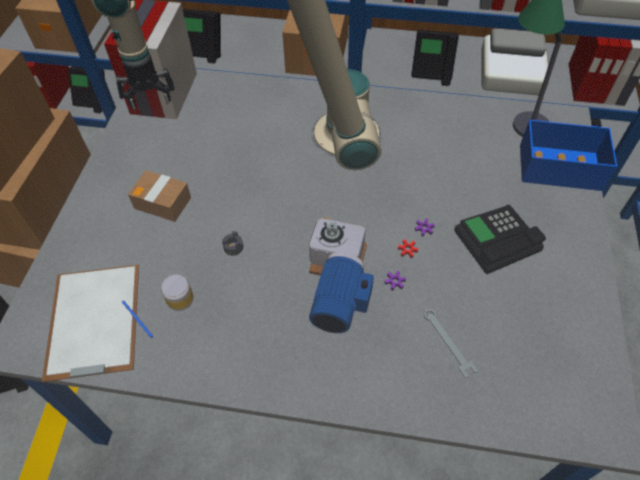

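View pics/top0.png

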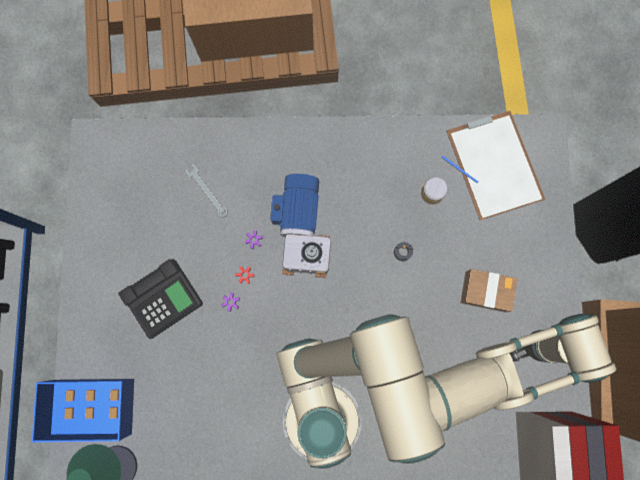

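View pics/wrist0.png

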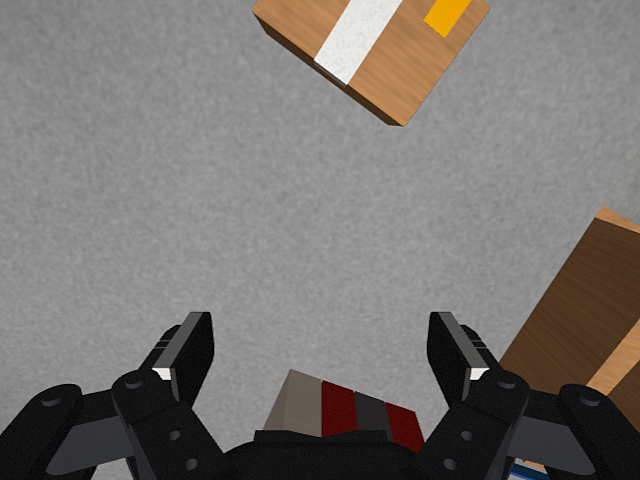

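The hub is the dark ring at top (403,251) and the shaft is at (312,252). There are three spider shapes: red at (245,275), purple at (254,240) and purple at (231,302). I'll take the red one and check it in close crops.

Run:
```python
from h import *
t=load('top'); s=load('scene')
def crop(d,u,v,r): return cv2.resize(d['color'][v-r:v+r,u-r:u+r,::-1],(260,260),interpolation=cv2.INTER_CUBIC)
row1=np.hstack([crop(t,403,251,20),crop(t,312,252,26),crop(t,245,272,42)])
row2=np.hstack([crop(s,233,243,20),crop(s,332,233,26),crop(s,408,250,42)])
cv2.imwrite('pics/crops.png',np.vstack([row1,row2]))
P=pts(t)
# red
hsv=cv2.cvtColor(t['color'],cv2.COLOR_RGB2HSV)
m=((hsv[...,0]<8)|(hsv[...,0]>172))&(hsv[...,1]>130)&(hsv[...,2]>80)
m[:, :200]=0;m[:, 300:]=0;m[:255]=0;m[295:]=0
v,u=np.nonzero(m);c=[u.mean(),v.mean()];print('red',len(u),c,onplane(t,c,0.014))
for n,(u,v,r) in dict(hub=(403,251,16),gear=(312,252,25)).items():
    print(n);
    q=P[v-r:v+r,u-r:u+r].reshape(-1,3); print(np.round(np.percentile(q[:,2],[1,10,50,90,99]),3))
print(np.round(onplane(t,[403,251],0.03),4),np.round(onplane(t,[312,252],.142),4))
hsv=cv2.cvtColor(s['color'],cv2.COLOR_RGB2HSV)
m=((hsv[...,0]<8)|(hsv[...,0]>172))&(hsv[...,1]>130)&(hsv[...,2]>80)
m[:235]=0;m[262:]=0;m[:,:390]=0;m[:,425:]=0
v,u=np.nonzero(m);c=[u.mean(),v.mean()];print('red',len(u),c,onplane(s,c,0.01))
```

```text
red 97 [np.float64(244.63917525773195), np.float64(274.50515463917526)] [[0.43743373 0.22960104 0.014     ]]
hub
[-0.009 -0.004  0.003  0.034  0.049]
gear
[-0.006  0.     0.104  0.114  0.146]
[[ 0.5017 -0.2555  0.03  ]] [[0.486  0.0208 0.142 ]]
red 148 [np.float64(407.64864864864865), np.float64(247.8108108108108)] [[0.43699253 0.23380866 0.01      ]]
```

View pics/crops.png

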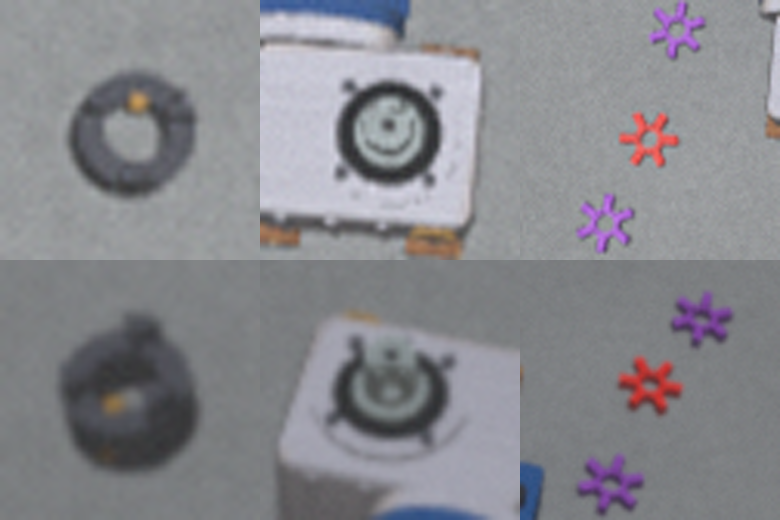

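```bash
cat >> h.py <<'E'
def camtool():
    d=load('wrist'); s=readout.get_state(); T=rot(s['ee_rot'])
    return T.inv().apply(np.array(d['origin'])-np.array(s['position'])),(T.inv()*rot(d['orientation'])).as_matrix()
def go(target,yaw=None):
    """yaw = world angle of tool y (deg). prints needed tool shift in units & turn units"""
    s=readout.get_state(); T=rot(s['ee_rot']); p=np.array(s['position'])
    d=T.inv().apply(np.array(target)-p)/0.06
    M=T.as_matrix(); y0=np.degrees(np.arctan2(M[1,1],M[0,1]))
    print('shift units now',np.round(d,3),'yaw now',round(y0,2))
    if yaw is not None:
        a=np.radians(yaw); G=np.c_[[0,0,-1],[np.cos(a),np.sin(a),0],np.cross([0,0,-1],[np.cos(a),np.sin(a),0])]
        rv=np.degrees((T.inv()*R.from_matrix(G)).as_rotvec())/4
        print('turn units',np.round(rv,3)); print('shift units after turn',np.round(G.T@(np.array(target)-p)/0.06,3))
E
python3 - <<'E'
from h import *
o,M=camtool(); print(np.round(o,4));print(np.round(M,3))
d=load('wrist');print(d['mtx'])
E
```

```text
[-1.417e-01 -1.000e-04 -7.980e-02]
[[-0.    -0.312  0.95 ]
 [ 1.    -0.001 -0.   ]
 [ 0.001  0.95   0.312]]
[[372.05875523   0.         320.04731159]
 [  0.         372.05875523 241.41352069]
 [  0.           0.           1.        ]]
```

Run:
```python
from h import *
go([0.50,-0.2555,0.15],-90)
```

```text
shift units now [ 1.348 -2.457 -6.075] yaw now -67.55
turn units [5.612e+00 2.000e-03 2.100e-02]
shift units after turn [ 1.344 -4.592 -4.676]
```

Request:
{"op": "carry_out", "data": {"deltas": [0,0,0,0.94,0,0,1,0,0,0,0.94,0,0,1,0,0,0,0.94,0,0,1,0,0,0,0.93,0,0,1,0,0,0,0.93,0,0,1,0,0,0,0.93,0,0,1]}}

```text
clock: 0.9
position: [0.2195, -0.5312, 0.2309]
ee_rot: [0.001, -0.707, 0.0, 0.707]
contact_force: [0.4, 0.5, -0.1]
width: 0.0854
```

Request:
{"op": "carry_out", "data": {"deltas": [0.19,-0.65,-0.66,0,0,0,1,0.19,-0.65,-0.66,0,0,0,1,0.19,-0.65,-0.66,0,0,0,1,0.19,-0.66,-0.67,0,0,0,1,0.19,-0.66,-0.67,0,0,0,1,0.19,-0.66,-0.67,0,0,0,1,0.19,-0.66,-0.67,0,0,0,1,0,0,0,0,0,0,1]}}

```text
clock: 1.9
position: [0.5008, -0.2526, 0.1502]
ee_rot: [-0.001, -0.707, -0.003, 0.708]
contact_force: [0.4, 0.4, 0.8]
width: 0.0854
```

Run:
```python
from h import *
st(); d=snap('wrist','w1.png')
```

```text
t 1.9 p [ 0.5008 -0.2526  0.1502] q [-0.0011 -0.7067 -0.0027  0.7075] F [0.4 0.4 0.8] M [-0.    0.02  0.02] w 0.0854
j [-5.920e-01  3.130e-01  1.662e+00  1.000e-03  1.169e+00  9.730e-01]
[[-0.0012  0.0054 -1.    ]
 [ 0.0023 -1.     -0.0054]
 [-1.     -0.0023  0.0012]]
```

View pics/w1.png

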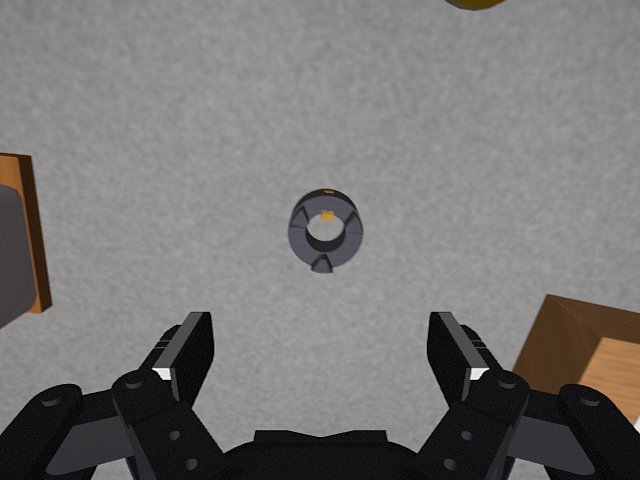

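Run:
```python
from h import *
d=load('wrist'); c=d['color'][180:285,270:380,::-1]
cv2.imwrite('pics/w1c.png',cv2.resize(c,None,fx=5.5,fy=5.5,interpolation=cv2.INTER_CUBIC))
# project circle guesses? plane estimates
print(onplane(d,[328,214],.03),onplane(d,[328,191],.015))
g=d['color'].max(2).astype(int); m=np.zeros((480,640),np.uint8); m[180:285,270:380]=((g<105)[180:285,270:380])
n,l,s,ce=cv2.connectedComponentsWithStats(m); k=1+np.argmax(s[1:,4]); print(s[k])
P=pts(d); q=P[l==k]; zz=q[:,2]; print(np.percentile(zz,[1,20,50,80,99]))
# top-face pixels from depth
for lo,hi in((.026,.034),(.040,.048)):
    b=q[(zz>lo)&(zz<hi)]; print(lo,len(b),b.mean(0),b.min(0),b.max(0))
o=np.array(d['origin']);print(o)
```

```text
[[ 0.51538607 -0.25802718  0.03      ]] [[ 0.52937581 -0.25814191  0.015     ]]
[ 288  189   75   84 3943]
[0.00300063 0.02756714 0.02924525 0.03648651 0.04425398]
0.026 2388 [ 0.50218612 -0.255862    0.0292226 ] [ 0.47448104 -0.28342466  0.02600303] [ 0.52940262 -0.22863679  0.03396977]
0.04 686 [ 0.50257467 -0.25579884  0.04276074] [ 0.4751705  -0.28186588  0.04010182] [ 0.52235026 -0.23067153  0.04517277]
[ 0.58066876 -0.25252806  0.29188241]
```

View pics/w1c.png

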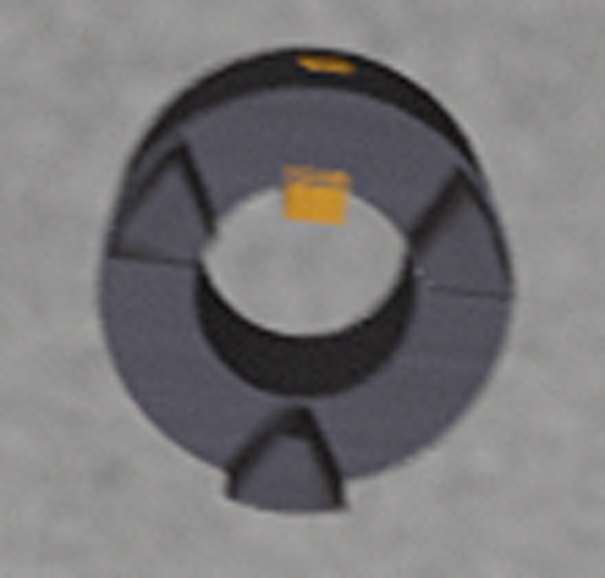

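Run:
```python
from h import *
d=load('wrist'); P=pts(d)[180:285,270:380].reshape(-1,3)
c=np.array([.502,-.256]); q=P[(P[:,2]>.0405)&(P[:,2]<.047)]; r=q[:,:2]-c
a=np.degrees(np.arctan2(r[:,1],r[:,0])); rr=np.hypot(*r.T); a=a[(rr>15)|(rr<.1)]
for k in (60,180,-60):
    w=(a-k+180)%360-180; w=w[abs(w)<40]; print(k,len(w),w.min(),w.max(),np.median(w))
go([.502,-.256,.001],-90)
```

```text
60 232 -21.505207074421605 11.796142103950615 -5.676841446992569
180 209 -22.290444990352654 10.040030659731883 -6.256782286643158
-60 227 -22.78582551936671 10.43594380309736 -5.289808606990277
shift units now [ 2.494  0.028 -0.044] yaw now -89.78
turn units [0.055 0.024 0.01 ]
shift units after turn [ 2.495  0.026 -0.04 ]
```

Request:
{"op": "carry_out", "data": {"deltas": [0.2,0.03,-0.04,0,0,0,1,0.6,0,0,0,0,0,1,0.6,0,0,0,0,0,1,0.6,0,0,0,0,0,1,0.3,0,0,0,0,0,1,0.19,0,0,0,0,0,1,0,0,0,0,0,0,1], "newtons": 50}}

```text
clock: 2.82
position: [0.5006, -0.2585, 0.0015]
ee_rot: [0.001, -0.707, 0.0, 0.708]
contact_force: [-0.1, 0.4, 0.4]
width: 0.085
```

Run:
```python
from h import *
snap('wrist','w2.png'); st()
```

```text
t 2.875 p [ 0.5013 -0.2586  0.0022] q [-3.000e-04  7.072e-01 -5.000e-04 -7.071e-01] F [ 0.5 -0.1 -0.7] M [-0.   -0.01 -0.01] w 0.0856
j [-0.6    0.479  1.834 -0.     0.829  0.972]
[[ 2.e-04 -1.e-03 -1.e+00]
 [-3.e-04 -1.e+00  1.e-03]
 [-1.e+00  3.e-04 -2.e-04]]
```

View pics/w2.png

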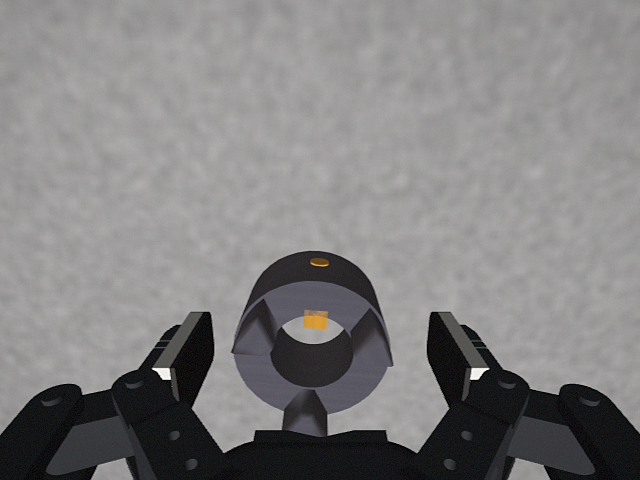

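Request:
{"op": "carry_out", "data": {"deltas": [0,-0.04,0,0,0,0,1,0,0,0,0,0,0,0.4,0,0,0,0,0,0,-1,0,0,0,0,0,0,-1,0,0,0,0,0,0,-1,0,0,0,0,0,0,-1], "newtons": 50}}

```text
clock: 3.62
position: [0.5019, -0.2554, 0.0031]
ee_rot: [0.0, 0.707, -0.0, -0.707]
contact_force: [0.1, -0.0, 5.2]
width: 0.0542
```

Run:
```python
from h import *
st()
```

```text
t 3.625 p [ 0.5019 -0.2554  0.0031] q [ 3.000e-04  7.074e-01 -0.000e+00 -7.068e-01] F [ 0.1 -0.   5.2] M [0.26 0.13 0.  ] w 0.0542
j [-0.594  0.476  1.836  0.     0.829  0.976]
[[ 9.e-04  5.e-04 -1.e+00]
 [-5.e-04 -1.e+00 -5.e-04]
 [-1.e+00  5.e-04 -9.e-04]]
```

Run:
```python
from h import *
snap('wrist','w3.png'); st()
```

```text
t 3.675 p [ 0.5019 -0.2554  0.0032] q [ 4.000e-04  7.074e-01 -0.000e+00 -7.068e-01] F [-0.2  1.3  5.1] M [0.25 0.15 0.06] w 0.0539
j [-0.594  0.476  1.836  0.     0.829  0.976]
[[ 1.e-03  5.e-04 -1.e+00]
 [-5.e-04 -1.e+00 -5.e-04]
 [-1.e+00  5.e-04 -1.e-03]]
```

View pics/w3.png

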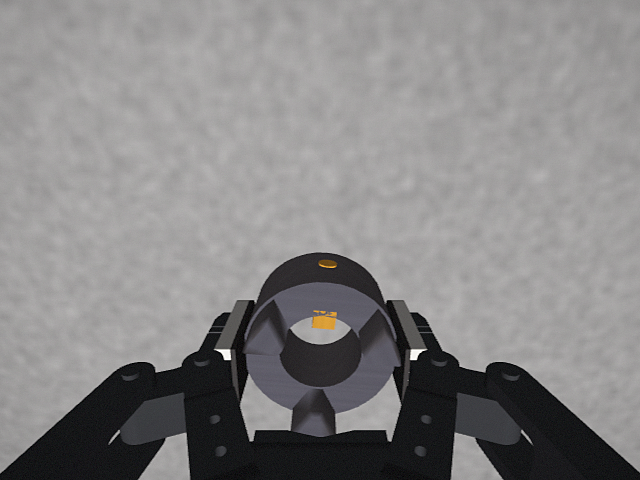

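Request:
{"op": "carry_out", "data": {"deltas": [-0.1,0,0,0,0,0,-1,-0.3,0,0,0,0,0,-1,-0.6,0,0,0,0,0,-1,-0.7,0,0,0,0,0,-1,-0.7,0,0,0,0,0,-1,-0.7,0,0,0,0,0,-1,-0.6,0,0,0,0,0,-1,-0.3,0,0,0,0,0,-1]}}

```text
clock: 4.68
position: [0.5017, -0.2555, 0.244]
ee_rot: [0.001, 0.708, -0.0, -0.706]
contact_force: [0.4, -0.7, -5.6]
width: 0.054
```

Request:
{"op": "carry_out", "data": {"deltas": [0,-0.3,0.1,0,0,0,-1,0,-0.5,0.2,0,0,0,-1,0,-0.7,0.25,0,0,0,-1,0,-0.7,0.3,0,0,0,-1,0,-0.7,0.3,0,0,0,-1,0,-0.7,0.25,0,0,0,-1,0,-0.5,0.2,0,0,0,-1,0,-0.3,0.1,0,0,0,-1,0,-0.2,0,0,0,0,-1,0,0,0,0,0,0,-1]}}

```text
clock: 5.92
position: [0.3988, 0.0213, 0.2414]
ee_rot: [-0.001, -0.707, -0.001, 0.708]
contact_force: [-0.2, 0.5, -3.9]
width: 0.0542
```

Run:
```python
from h import *
snap('wrist','w4.png'); st()
```

```text
t 5.975 p [0.3992 0.0206 0.2416] q [-6.000e-04 -7.068e-01 -2.000e-04  7.074e-01] F [ 0.8 -0.2 -3.8] M [-0.   -0.04 -0.01] w 0.0541
j [-1.220e-01  0.000e+00  1.815e+00 -1.000e-03  1.327e+00  1.448e+00]
[[-9.0e-04  1.1e-03 -1.0e+00]
 [-5.0e-04 -1.0e+00 -1.1e-03]
 [-1.0e+00  5.0e-04  9.0e-04]]
```

View pics/w4.png

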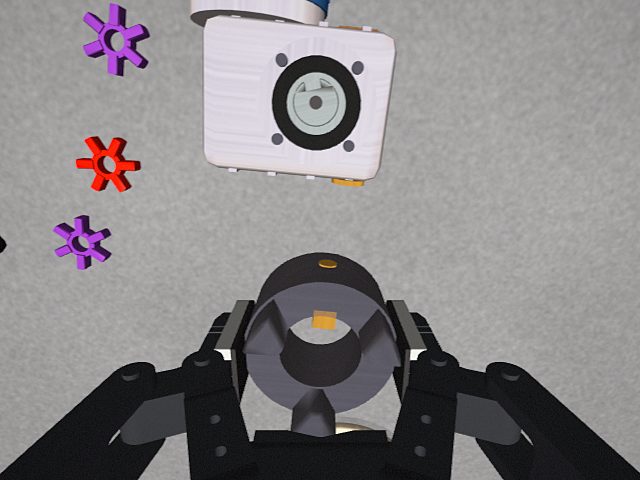

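Run:
```python
from h import *
d=load('wrist'); s=readout.get_state(); p=np.array(s['position'])
a=cv2.resize(d['color'][50:155,263:373,::-1],(500,477),interpolation=cv2.INTER_CUBIC)
cv2.imwrite('pics/w4a.png',a)
cv2.imwrite('pics/w4b.png',cv2.resize(d['color'][245:445,220:420,::-1],(600,600),interpolation=cv2.INTER_CUBIC))
print(onplane(d,[316,102],.142),p)
P=pts(d)
q=P[60:150,270:370].reshape(-1,3); b=q[(q[:,2]>.135)&(q[:,2]<.149)]; print(len(b),b.mean(0),np.percentile(b,1,axis=0),np.percentile(b,99,axis=0))
q=P[250:440,235:400].reshape(-1,3); zt=p[2]-.003+.03
b=q[(abs(q[:,2]-zt)<.004)]; print(zt,len(b),b.mean(0),np.percentile(b,.5,axis=0),np.percentile(b,99.5,axis=0))
print(onplane(d,[325,318],zt))
```

```text
[[0.48845244 0.02387097 0.142     ]] [0.39919782 0.02062579 0.2415588 ]
1555 [0.48722993 0.0240232  0.14115652] [0.4751037  0.01107466 0.13949407] [0.49994898 0.03729267 0.14283534]
0.2685588045644199 10001 [0.4008645  0.02150925 0.26759964] [ 0.37282615 -0.00597198  0.26468598] [0.42612372 0.04985206 0.27237182]
[[0.41296229 0.0196292  0.2685588 ]]
```

View pics/w4a.png

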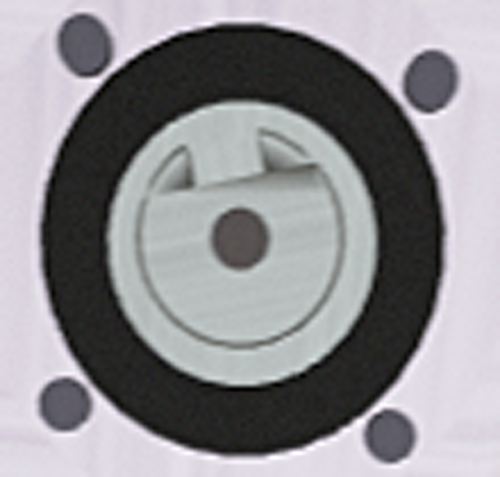

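View pics/w4b.png

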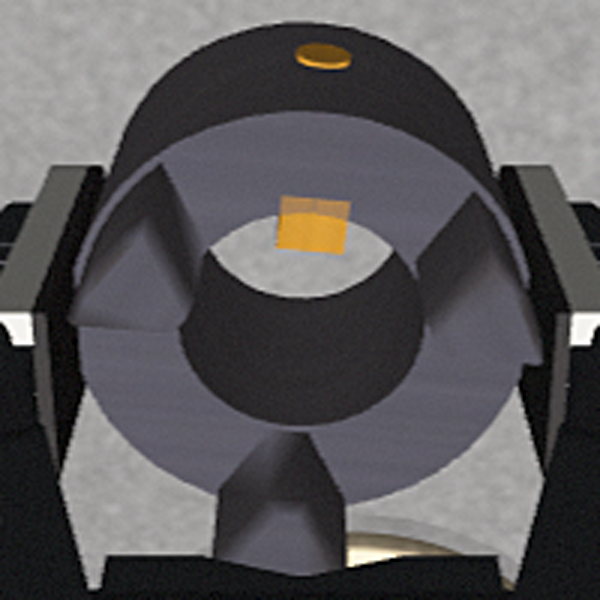

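Run:
```python
from h import *
d=load('wrist'); s=readout.get_state(); p=np.array(s['position']); zt=p[2]-.003+.03
P=pts(d)[245:445,220:420].reshape(-1,3)
q=P[(abs(P[:,2]-zt)<.0025)]
# rim: fit circle using outer band pts near front (+x) side
best=None
from scipy.optimize import least_squares
c=np.array([.4,.0215])
for it in range(4):
    r=q[:,:2]-c; a=np.arctan2(r[:,1],r[:,0]); rr=np.hypot(*r.T); E=[]
    for k in np.linspace(-np.pi,np.pi,73)[:-1]:
        w=(a>=k)&(a<k+np.pi/36)&(rr<.031)
        if w.sum()>10: E.append(q[w][np.argsort(rr[w])[-3],:2])
    E=np.array(E); f=least_squares(lambda x:np.hypot(*(E-x[:2]).T)-.0278,c,loss='soft_l1',f_scale=.0005); c=f.x
print('hub c',c,'tcp',p,len(E))
for z0 in (.010,.012):
  q=P[(P[:,2]>zt+z0)&(P[:,2]<zt+.018)]; r=q[:,:2]-c
  a=np.degrees(np.arctan2(r[:,1],r[:,0])); rr=np.hypot(*r.T); a=a[(rr>.016)&(rr<.027)]
  for k in (60,180,-60):
    w=(a-k+180)%360-180; w=w[abs(w)<40]; print(k,len(w),np.percentile(w,[1,50,99]) if len(w) else 0)
f=lambda x,y:[263+x/4.545,50+y/4.543]
L=onplane(d,[f(150,193),f(322,163)],.142); v=L[1]-L[0]; print('floor normal yaw',np.degrees(np.arctan2(-v[0],v[1]))%180,v)
L=onplane(d,[f(188,145),f(262,128),f(240,240)],.142); m=L[:2].mean(0)-L[2];print(np.degrees(np.arctan2(m[1],m[0])),np.linalg.norm(L[1]-L[0]))
# shaft end circle & center by outer shoulder ring/dark line
print(L[2])
```

```text
hub c [0.39853458 0.02113984] tcp [0.39919782 0.02062579 0.2415588 ] 67
60 1062 [-22.38864809  -8.21313873   9.19425736]
180 702 [-21.76282464  -5.57378646  10.45527784]
-60 1030 [-26.56486934  -2.23330605  11.27526586]
60 752 [-19.71354014  -6.33749753   8.75922007]
180 451 [-19.16676698  -5.25580644   8.25074245]
-60 734 [-20.79752072  -4.55610541  10.04628156]
floor normal yaw 9.247725276592746 [ 3.70640392e-03 -2.27638700e-02  2.77555756e-17]
8.670694016337414 0.009947485177055786
[0.48798048 0.02399043 0.142     ]
```

Request:
{"op": "carry_out", "data": {"deltas": [0,0,0,-0.5,0,0,-1,0,0,0,-0.9,0,0,-1,0,0,0,-0.9,0,0,-1,0,0,0,-0.9,0,0,-1,0,0,0,-0.43,0,0,-1,0,0,0,0,0,0,-1]}}

```text
clock: 6.72
position: [0.3996, 0.0202, 0.242]
ee_rot: [-0.089, -0.701, -0.089, 0.702]
contact_force: [0.4, 0.3, -4.3]
width: 0.0539
```

Run:
```python
from h import *
st(); go([.4882,.0238,.165],-75.5)
```

```text
t 6.725 p [0.3996 0.0202 0.242 ] q [-0.0892 -0.7014 -0.0891  0.7015] F [ 0.4  0.3 -4.3] M [-0.04  0.04 -0.02] w 0.0539
j [-0.124 -0.     1.814 -0.     1.328  1.194]
[[-2.000e-04  2.501e-01 -9.682e-01]
 [-2.000e-04 -9.682e-01 -2.501e-01]
 [-1.000e+00  1.000e-04  2.000e-04]]
shift units now [ 1.283  0.31  -1.445] yaw now -75.52
turn units [-0.005  0.003 -0.002]
shift units after turn [ 1.283  0.311 -1.445]
```

Request:
{"op": "carry_out", "data": {"deltas": [0,0.06,-0.25,0,0,0,-1,0,0.1,-0.5,0,0,0,-1,0,0.1,-0.45,0,0,0,-1,0.1,0.05,-0.24,0,0,0,-1,0.4,0,0,0,0,0,-1,0.5,0,0,0,0,0,-1,0.28,0,0,0,0,0,-1,0,0,0,0,0,0,-1]}}

```text
clock: 7.72
position: [0.4865, 0.0244, 0.1635]
ee_rot: [-0.089, -0.7, -0.09, 0.703]
contact_force: [-0.1, 0.2, -4.2]
width: 0.0542
```

Run:
```python
from h import *
d=snap('wrist'); e=snap('scene'); s=st(); go([.4882,.0238,.133],-75.5)
c=e['color'][150:280,260:410,::-1]
cv2.imwrite('pics/w5.png',np.hstack([cv2.resize(d['color'][240:450,210:430,::-1],(400,380)),cv2.resize(c,(400,380),interpolation=cv2.INTER_CUBIC)]))
```

```text
t 7.825 p [0.4882 0.0242 0.1655] q [ 0.0895  0.7015  0.0893 -0.7013] F [ 0.8 -0.6 -4.4] M [0.02 0.06 0.06] w 0.0541
j [-0.093  0.196  1.789 -0.     1.157  1.224]
[[ 4.000e-04  2.509e-01 -9.680e-01]
 [-2.000e-04 -9.680e-01 -2.509e-01]
 [-1.000e+00  2.000e-04 -3.000e-04]]
shift units now [0.542 0.006 0.003] yaw now -75.47
turn units [ 0.007 -0.004 -0.004]
shift units after turn [0.542 0.006 0.002]
```

View pics/w5.png

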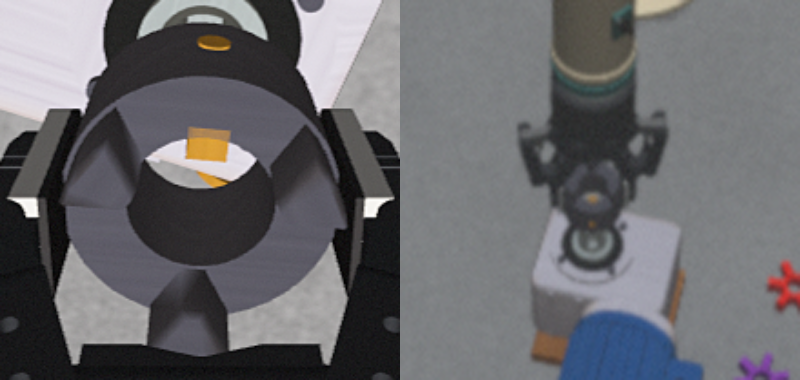

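Request:
{"op": "carry_out", "data": {"deltas": [0.2,0,0,0,0,0,-1,0.13,0,0,0,0,0,-1,0.06,0,0,0,0,0,-1,0.03,0,0,0,0,0,-1,0,0,0,0,0,0,-1]}}

```text
clock: 8.45
position: [0.4879, 0.0242, 0.1401]
ee_rot: [0.089, 0.701, 0.089, -0.701]
contact_force: [0.5, 0.5, -4.5]
width: 0.0539
```

Run:
```python
from h import *
d=snap('wrist'); s=st()
c=snap('top')['color'][215:290,275:350,::-1]
cv2.imwrite('pics/w6.png',np.hstack([cv2.resize(d['color'][240:450,210:430,::-1],(400,380)),cv2.resize(c,(400,380),interpolation=cv2.INTER_CUBIC)]))
```

```text
t 8.5 p [0.4879 0.0242 0.1402] q [ 0.0895  0.7015  0.0894 -0.7014] F [ 1.1  0.6 -3.8] M [ 0.01  0.05 -0.03] w 0.0541
j [-0.093  0.219  1.828 -0.     1.094  1.224]
[[ 2.000e-04  2.509e-01 -9.680e-01]
 [-1.000e-04 -9.680e-01 -2.509e-01]
 [-1.000e+00  2.000e-04 -2.000e-04]]
```

View pics/w6.png

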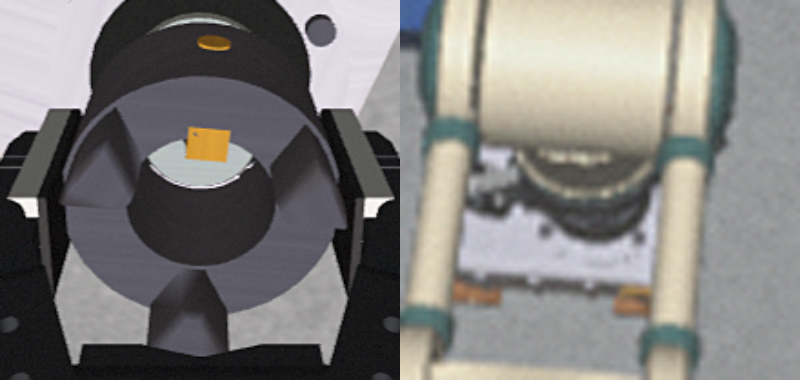

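Request:
{"op": "carry_out", "data": {"deltas": [0.06,0,0,0,0,0,-1,0.05,0,0,0,0,0,-1,0.02,0,0,0,0,0,-1,0,0,0,0,0,0,-1]}}

```text
clock: 9.05
position: [0.4878, 0.0243, 0.1322]
ee_rot: [0.089, 0.701, 0.089, -0.701]
contact_force: [-0.2, 0.6, -4.5]
width: 0.0541
```

Run:
```python
from h import *
d=snap('wrist'); s=st()
cv2.imwrite('pics/w7.png',cv2.resize(d['color'][300:360,270:370,::-1],(800,480),interpolation=cv2.INTER_CUBIC))
```

```text
t 9.1 p [0.4878 0.0243 0.1322] q [-0.0894 -0.7014 -0.0894  0.7014] F [-0.8  0.3 -6.3] M [ 0.05 -0.13  0.05] w 0.0545
j [-0.093  0.227  1.84   0.     1.075  1.224]
[[-0.      0.2508 -0.968 ]
 [ 0.     -0.968  -0.2508]
 [-1.     -0.      0.    ]]
```

View pics/w7.png

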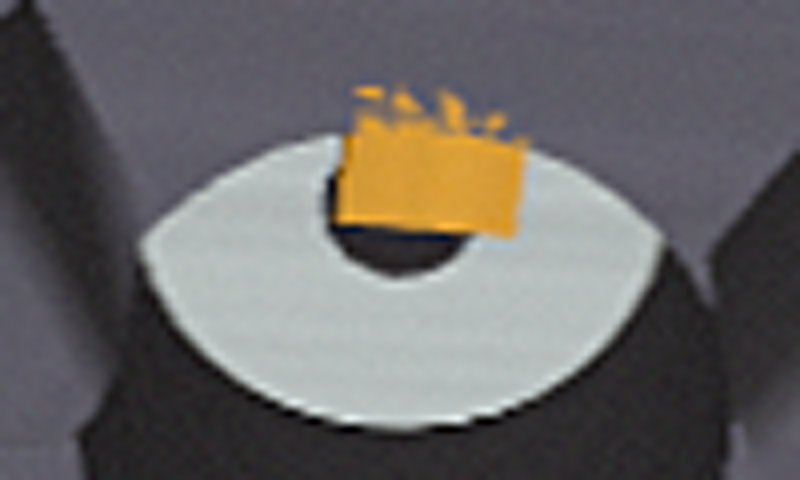

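Request:
{"op": "carry_out", "data": {"deltas": [0.03,0,0,0,0,0,-1,0.03,0,0,0,0,0,-1,0,0,0,0,0,0,-1]}}

```text
clock: 9.48
position: [0.4879, 0.0242, 0.1285]
ee_rot: [0.089, 0.701, 0.089, -0.701]
contact_force: [0.6, 0.8, -5.1]
width: 0.054
```

Request:
{"op": "carry_out", "data": {"deltas": [0.04,0,0,0,0,0,-1,0.04,0,0,0,0,0,-1,0.04,0,0,0,0,0,-1,0,0,0,0,0,0,-1]}}

```text
clock: 9.98
position: [0.4879, 0.0243, 0.1212]
ee_rot: [0.089, 0.701, 0.089, -0.701]
contact_force: [1.2, 1.6, -5.5]
width: 0.054
```

Request:
{"op": "carry_out", "data": {"deltas": [0.03,0,0,0,0,0,-1,0.02,0,0,0,0,0,-1,0,0,0,0,0,0,-1]}}

```text
clock: 10.35
position: [0.4879, 0.0242, 0.1184]
ee_rot: [0.089, 0.702, 0.089, -0.701]
contact_force: [1.7, 0.9, -4.2]
width: 0.0542
```

Request:
{"op": "carry_out", "data": {"deltas": [0.015,0,0,0,0,0,-1,0.015,0,0,0,0,0,-1,0,0,0,0,0,0,-1]}}

```text
clock: 10.72
position: [0.4879, 0.0242, 0.1172]
ee_rot: [0.089, 0.702, 0.089, -0.701]
contact_force: [-0.7, 0.3, 0.7]
width: 0.0539
```

Request:
{"op": "carry_out", "data": {"deltas": [0.01,0,0,0,0,0,-1,0,0,0,0,0,0,-1]}}

```text
clock: 10.98
position: [0.4879, 0.0242, 0.1172]
ee_rot: [0.09, 0.702, 0.089, -0.701]
contact_force: [-0.9, 0.9, 6.0]
width: 0.0538
```

Request:
{"op": "carry_out", "data": {"deltas": [-0.01,0,0,0,0,0,0.4,0,0,0,0,0,0,0.7,0,0,0,0,0,0,1,0,0,0,0,0,0,1,0,0,0,0,0,0,1]}}

```text
clock: 11.6
position: [0.4878, 0.0242, 0.1166]
ee_rot: [-0.089, -0.701, -0.089, 0.701]
contact_force: [-0.5, 0.2, 0.3]
width: 0.0849
```

Run:
```python
from h import *
d=snap('wrist','w8.png'); s=st()
P=pts(d)[245:445,220:420].reshape(-1,3);z=P[:,2];print(np.histogram(z,np.arange(.1,.17,.004)))
```

```text
t 11.65 p [0.4878 0.0242 0.1166] q [-0.0895 -0.7014 -0.0894  0.7015] F [ 0.4 -0.2  0.6] M [-0.    0.02  0.02] w 0.0855
j [-0.093  0.244  1.862 -0.     1.036  1.224]
[[-1.000e-04  2.509e-01 -9.680e-01]
 [-1.000e-04 -9.680e-01 -2.509e-01]
 [-1.000e+00  1.000e-04  1.000e-04]]
(array([ 1559,  3165,  4538,   440,   379,   376,   438,   499,   540,
        1045, 11666,  1260,   787,  1201,  2133,     0,     0]), array([0.1  , 0.104, 0.108, 0.112, 0.116, 0.12 , 0.124, 0.128, 0.132,
       0.136, 0.14 , 0.144, 0.148, 0.152, 0.156, 0.16 , 0.164, 0.168]))
```

View pics/w8.png

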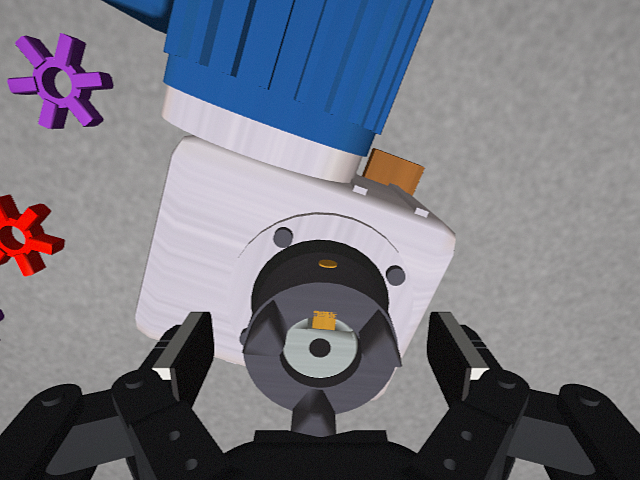

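Request:
{"op": "carry_out", "data": {"deltas": [-0.2,0,0,0,0,0,1,-0.5,0,0,0,0,0,1,-0.6,0,0,0,0,0,1,-0.6,0,0,0,0,0,1,-0.3,0,0,0,0,0,1,0,0,0,0,0,0,1]}}

```text
clock: 12.4
position: [0.4889, 0.0241, 0.2509]
ee_rot: [0.09, 0.703, 0.089, -0.7]
contact_force: [0.7, -0.4, -1.3]
width: 0.0852
```

Run:
```python
from h import *
d=snap('wrist','w9.png'); s=st(); np.savez('hubview.npz',**load('wrist'))
```

```text
t 12.45 p [0.488  0.0242 0.2494] q [ 0.0896  0.702   0.0893 -0.7008] F [ 0.1  0.6 -0.3] M [ 0.04 -0.   -0.04] w 0.0852
j [-0.093  0.133  1.648 -0.     1.359  1.224]
[[ 1.800e-03  2.509e-01 -9.680e-01]
 [-2.000e-04 -9.680e-01 -2.509e-01]
 [-1.000e+00  7.000e-04 -1.700e-03]]
```

View pics/w9.png

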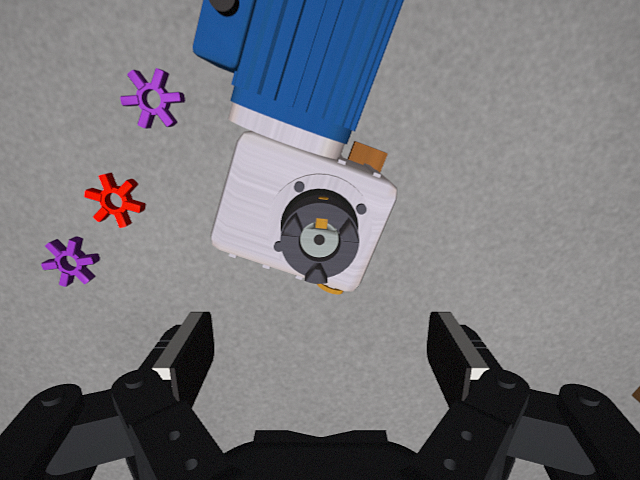

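```bash
cat > sp.py <<'E'
from h import *
def legs(d,roi,z,red=True):
    u0,u1,v0,v1=roi
    hsv=cv2.cvtColor(d['color'],cv2.COLOR_RGB2HSV).astype(int)
    m=(((hsv[...,0]<8)|(hsv[...,0]>172)) if red else ((hsv[...,0]>120)&(hsv[...,0]<160)))&(hsv[...,1]>110)
    k=np.zeros(m.shape,bool);k[v0:v1,u0:u1]=1;m&=k
    # restrict to bright top face
    V=hsv[...,2]; t=np.percentile(V[m],60)*0.82; m2=(m&(V>t)).astype(np.uint8)
    n,l,s,ce=cv2.connectedComponentsWithStats(m2); m2=l==1+np.argmax(s[1:,4])
    v,u=np.nonzero(m2); X=onplane(d,np.c_[u,v],z)[:,:2]
    c=X.mean(0)
    for _ in range(5):
        r=X-c; a=np.arctan2(r[:,1],r[:,0]); rr=np.hypot(*r.T)
        w=(rr>.016)&(rr<.032)
        ph=np.angle(np.exp(6j*a[w]).mean())/6
        # centre: per-leg lateral residual
        A=[];b=[]
        for k in range(6):
            t=ph+k*np.pi/3; nrm=np.array([-np.sin(t),np.cos(t)])
            da=(a-t+np.pi)%(2*np.pi)-np.pi
            q=r[w&(abs(da)<.45)]
            if len(q)>5: A.append(nrm); b.append((q@nrm).mean())
        c=c+np.linalg.lstsq(np.array(A),np.array(b),rcond=None)[0]
    return c,np.degrees(ph),len(u),m2
E
python3 - <<'E'
from sp import *
d=dict(np.load('hubview.npz'))
c,ph,n,m=legs(d,(75,155,165,235),.014); print('red',c,ph,n)
c2,p2,_,_=legs(d,(115,190,62,135),.014,False); c3,p3,_,_=legs(d,(35,105,230,292),.014,False)
print(c2,c3)
for x in (c2,c3): r=x-c; print(np.degrees(np.arctan2(r[1],r[0])),np.linalg.norm(r))
g=onplane(d,[[400,190],[210,250]],.105);print('gear corners',g)
P=pts(d)[185:290,270:370].reshape(-1,3)
q=P[(P[:,2]>.1535)&(P[:,2]<.163)]; print(len(q))
cc=np.array([.488,.024])
from scipy.optimize import least_squares
b=P[(P[:,2]>.139)&(P[:,2]<.147)]
for it in range(4):
    r=b[:,:2]-cc;a=np.arctan2(r[:,1],r[:,0]);rr=np.hypot(*r.T);E=[]
    for k in np.linspace(-np.pi,np.pi,73)[:-1]:
        w=(a>=k)&(a<k+np.pi/36)&(rr<.031)
        if w.sum()>4: E.append(b[w][np.argsort(rr[w])[-2],:2])
    E=np.array(E); cc=least_squares(lambda x:np.hypot(*(E-x[:2]).T)-.0277,cc,loss='soft_l1',f_scale=.0005).x
r=q[:,:2]-cc; a=np.degrees(np.arctan2(r[:,1],r[:,0])); rr=np.hypot(*r.T); a=a[(rr>.017)&(rr<.028)]
print('hub',cc,len(E),'drillhole',onplane(d,[319,239.5],.142))
for k in (60,180,-60):
    w=(a-k+180)%360-180; w=w[abs(w)<40]; print(k,len(w),np.percentile(w,[1,50,99]))
cv2.imwrite('pics/w9c.png',np.hstack([cv2.resize(d['color'][185:290,270:370,::-1],(400,420),interpolation=cv2.INTER_CUBIC),cv2.resize((d['color']*(m[...,None]*.5+.5)).astype(np.uint8)[160:240,75:155,::-1],(400,420),interpolation=cv2.INTER_CUBIC)]))
E
```

```text
red [0.43571935 0.23207625] 27.41485455206149 940
[0.54521563 0.20561683] [0.35366534 0.27394388]
-13.584912462227411 0.11264784499456149
152.9672870220304 0.09211817968177383
gear corners [[ 0.53172973 -0.02930839  0.105     ]
 [ 0.44578268  0.10592986  0.105     ]]
770
hub [0.48779365 0.02385525] 72 drillhole [[0.48817781 0.02461414 0.142     ]]
60 250 [-7.59411551  7.37925383 24.47668138]
180 225 [-7.34079258  8.60303733 25.07249585]
-60 243 [-6.47778167 10.67118977 25.33204363]
```

View pics/w9c.png

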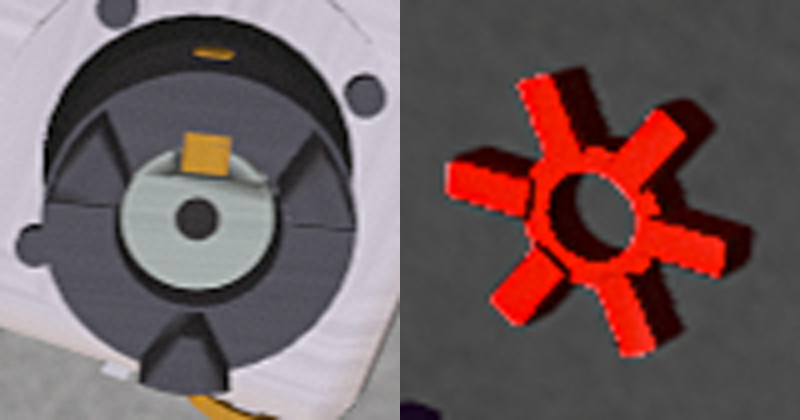

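Run:
```python
from h import *
go([.4357,.2321,.12],-92.6)
```

```text
shift units now [ 2.155 -3.574 -0.022] yaw now -75.47
turn units [ 4.282 -0.025 -0.006]
shift units after turn [ 2.157 -3.421  1.028]
```

Request:
{"op": "carry_out", "data": {"deltas": [0,-0.3,0,0,0,0,1,0,-0.6,0,0,0,0,1,0,-0.8,0,0,0,0,1,0,-0.8,0,0,0,0,1,0,-0.7,0,0,0,0,1,0.3,-0.37,-0.02,0,0,0,1,0.5,0,0,0.5,0,0,1,0.5,0,0,0.9,0,0,1,0.5,0,0,0.9,0,0,1,0.35,0,0,0.9,0,0,1]}}

```text
clock: 13.7
position: [0.4328, 0.2323, 0.1172]
ee_rot: [-0.01, -0.706, -0.01, 0.709]
contact_force: [-1.3, 0.5, 0.3]
width: 0.0858
```

Request:
{"op": "carry_out", "data": {"deltas": [0,0,0,0.9,0,0,1,0,0,0,0.18,0,0,1,0,0,0,0,0,0,1], "newtons": 20}}

```text
clock: 14.08
position: [0.4347, 0.2323, 0.1194]
ee_rot: [0.016, -0.707, 0.016, 0.707]
contact_force: [-0.9, 0.6, 0.6]
width: 0.0855
```

Run:
```python
from h import *
d=snap('wrist','w10.png'); s=st()
```

```text
t 14.125 p [0.4349 0.2322 0.1197] q [ 0.0157 -0.7069  0.0156  0.707 ] F [ 0.2 -0.4  0.8] M [ 0.05 -0.06 -0.02] w 0.085
j [0.349 0.247 1.848 0.    1.046 1.964]
[[-1.00e-04 -4.43e-02 -9.99e-01]
 [ 0.00e+00 -9.99e-01  4.43e-02]
 [-1.00e+00 -0.00e+00  1.00e-04]]
```

View pics/w10.png

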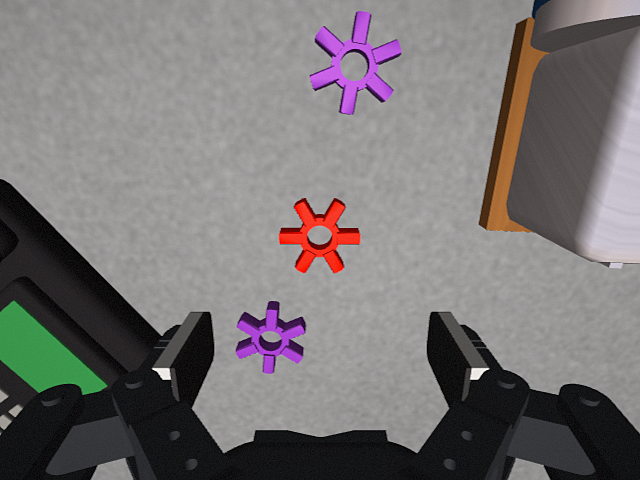

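Run:
```python
from sp import *
d=load('wrist'); c,ph,n,m=legs(d,(265,375,185,285),.014); print(c,ph,n)
go([c[0],c[1],0.0],ph-120)
```

```text
[0.43581372 0.23290409] 27.417472048527888 2060
shift units now [ 1.994 -0.012 -0.015] yaw now -92.54
turn units [0.011 0.002 0.001]
shift units after turn [ 1.994 -0.012 -0.014]
```

Request:
{"op": "carry_out", "data": {"deltas": [0.3,-0.012,-0.015,0,0,0,1,0.5,0,0,0,0,0,1,0.5,0,0,0,0,0,1,0.4,0,0,0,0,0,1,0.2,0,0,0,0,0,1,0.08,0,0,0,0,0,1,0,0,0,0,0,0,1]}}

```text
clock: 15.0
position: [0.4365, 0.2327, 0.0012]
ee_rot: [-0.016, 0.707, -0.016, -0.707]
contact_force: [0.3, 0.6, 0.1]
width: 0.0854
```

Run:
```python
from h import *
d=snap('wrist','w11.png'); s=st()
```

```text
t 15.05 p [0.4367 0.2328 0.0015] q [-0.0161  0.7074 -0.0158 -0.7065] F [ 0.2 -0.1  0.8] M [-0.    0.   -0.04] w 0.0851
j [ 0.349  0.404  1.99  -0.     0.746  1.965]
[[ 1.30e-03 -4.51e-02 -9.99e-01]
 [ 4.00e-04 -9.99e-01  4.52e-02]
 [-1.00e+00 -5.00e-04 -1.30e-03]]
```

View pics/w11.png

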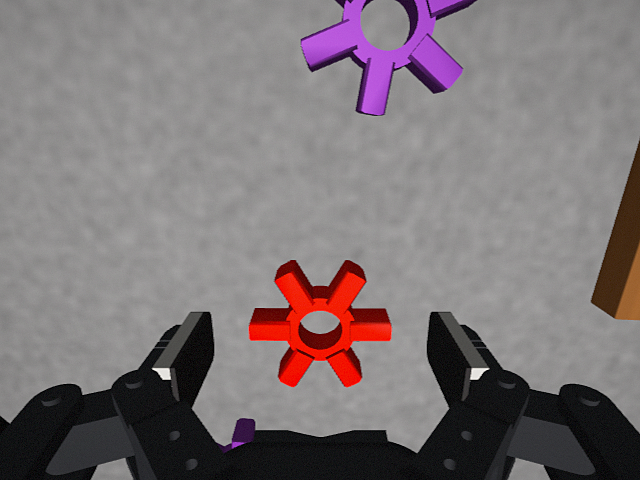

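Run:
```python
from sp import *
d=load('wrist'); c,ph,n,m=legs(d,(235,405,250,400),.014); print(c,ph,n)
go([c[0],c[1],0.0],ph-120)
```

```text
[0.43607782 0.2328896 ] 27.4972953495027 5554
shift units now [ 0.024 -0.001  0.011] yaw now -92.59
turn units [-0.021 -0.018  0.007]
shift units after turn [ 0.025 -0.001  0.011]
```

Request:
{"op": "carry_out", "data": {"deltas": [0.01,0,0.008,0,0,0,0.7,0,0,0,0,0,0,0.45,0,0,0,0,0,0,0.35,0,0,0,0,0,0,-1,0,0,0,0,0,0,-1,0,0,0,0,0,0,-1], "newtons": 20}}

```text
clock: 15.8
position: [0.4358, 0.2326, 0.0007]
ee_rot: [-0.016, 0.707, -0.016, -0.707]
contact_force: [-1.2, 0.5, 4.6]
width: 0.0562
```

Run:
```python
from h import *
d=snap('wrist','w12.png'); s=st()
```

```text
t 15.85 p [0.4358 0.2326 0.0007] q [-0.016   0.7071 -0.016  -0.7067] F [-1.3 -0.   5.9] M [-0.02  0.17 -0.08] w 0.0558
j [ 0.349  0.404  1.992 -0.     0.745  1.966]
[[ 5.00e-04 -4.52e-02 -9.99e-01]
 [ 1.00e-04 -9.99e-01  4.52e-02]
 [-1.00e+00 -1.00e-04 -5.00e-04]]
```

View pics/w12.png

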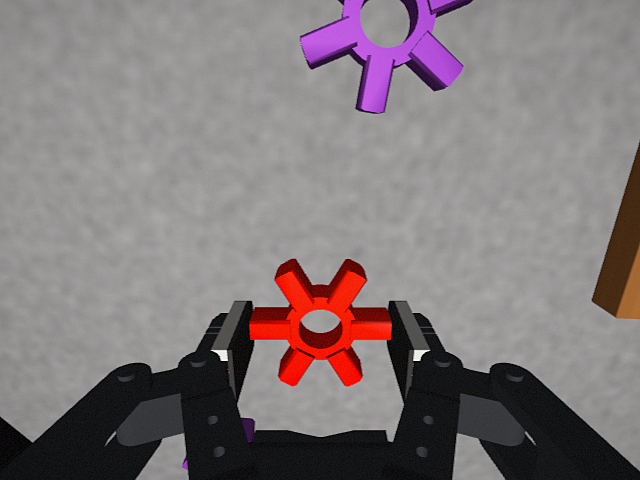

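Request:
{"op": "carry_out", "data": {"deltas": [-0.1,0,0,0,0,0,-1,-0.3,0,0,0,0,0,-1,-0.6,0,0,0,0,0,-1,-0.8,0,0,0,0,0,-1,-0.8,0,0,0,0,0,-1,-0.7,0,0,0,0,0,-1,-0.4,0,0,0,0,0,-1,0,0,0,0,0,0,-1]}}

```text
clock: 16.85
position: [0.4367, 0.233, 0.2241]
ee_rot: [-0.017, 0.708, -0.015, -0.705]
contact_force: [0.0, -0.5, -1.0]
width: 0.0562
```

Run:
```python
from sp import *
d=snap('wrist','w13.png'); s=st(); p=np.array(s['position'])
c,ph,n,m=legs(d,(235,405,240,410),p[2]-.0007+.014); print(c,ph,n, 'rel tcp',c-p[:2])
go([.488,.0239,.22],-81.2)
```

```text
t 16.9 p [0.4357 0.2326 0.2224] q [-0.0161  0.7073 -0.0159 -0.7066] F [-0.1  0.1 -0.4] M [ 0.05 -0.02 -0.04] w 0.0557
j [ 0.349  0.158  1.685 -0.     1.297  1.966]
[[ 1.00e-03 -4.53e-02 -9.99e-01]
 [ 3.00e-04 -9.99e-01  4.53e-02]
 [-1.00e+00 -3.00e-04 -1.00e-03]]
[0.43616927 0.23306978] 27.48796835913375 5803 rel tcp [0.00050606 0.00049712]
shift units now [ 0.04   3.435 -1.029] yaw now -92.59
turn units [-2.848 -0.014  0.003]
shift units after turn [ 0.04  3.57 -0.33]
```

View pics/w13.png

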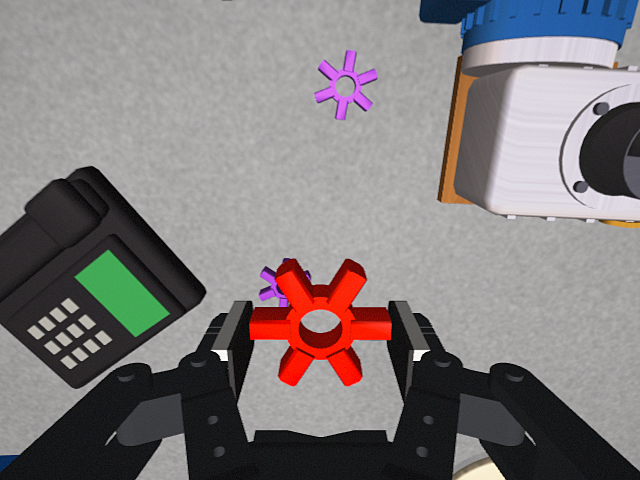

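Request:
{"op": "carry_out", "data": {"deltas": [0,0,0,-0.5,0,0,-1,0,0,0,-0.9,0,0,-1,0,0,0,-0.9,0,0,-1,0,0,0,-0.55,0,0,-1,0,0,0,0,0,0,-1]}}

```text
clock: 17.52
position: [0.4349, 0.2323, 0.2207]
ee_rot: [-0.055, -0.704, -0.054, 0.706]
contact_force: [0.2, -1.0, -1.2]
width: 0.0564
```

Run:
```python
from h import *
go([.398,.0239,.23],-81.2)
```

```text
shift units now [-0.149  3.338  1.141] yaw now -81.17
turn units [ 0.006  0.044 -0.01 ]
shift units after turn [-0.155  3.338  1.14 ]
```

Request:
{"op": "carry_out", "data": {"deltas": [-0.05,0.25,0.1,0,0,0,-1,-0.1,0.5,0.2,0,0,0,-1,0,0.7,0.25,0,0,0,-1,0,0.7,0.25,0,0,0,-1,0,0.6,0.2,0,0,0,-1,0,0.4,0.1,0,0,0,-1,0,0.19,0.04,0,0,0,-1,0,0,0,0,0,0,-1,0,0,0,0,0,0,-1]}}

```text
clock: 18.65
position: [0.3988, 0.0246, 0.2312]
ee_rot: [-0.054, -0.705, -0.055, 0.705]
contact_force: [0.0, -0.1, -0.1]
width: 0.0559
```

Run:
```python
from h import *
d=snap('wrist','w14.png'); s=st()
```

```text
t 18.7 p [0.3988 0.0248 0.2312] q [-0.0545 -0.705  -0.0548  0.705 ] F [ 0.3 -0.5 -0.6] M [ 0.02 -0.01  0.03] w 0.0558
j [-0.113  0.006  1.835  0.     1.3    1.303]
[[-1.000e-04  1.540e-01 -9.881e-01]
 [ 4.000e-04 -9.881e-01 -1.540e-01]
 [-1.000e+00 -4.000e-04  1.000e-04]]
```

View pics/w14.png

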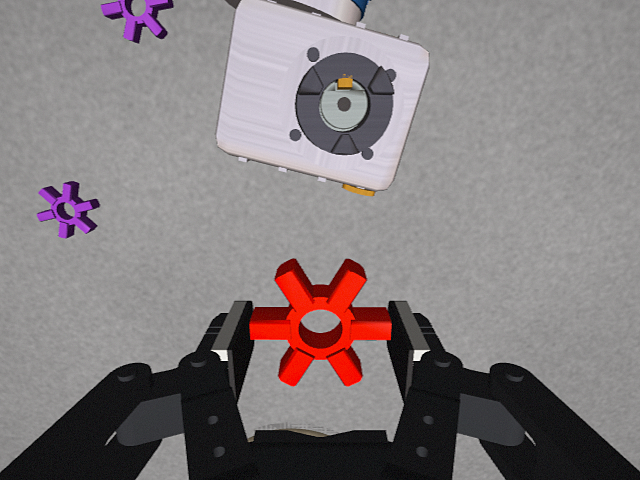

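```bash
cat > hub.py <<'E'
from sp import *
from scipy.optimize import least_squares
def hub(d,roi,cc,zt=.144):
    u0,u1,v0,v1=roi
    # image-based: dark rim -> contour of barrel top; use depth for level split
    P=pts(d)[v0:v1,u0:u1].reshape(-1,3); cc=np.array(cc)
    b=P[(P[:,2]>zt-.005)&(P[:,2]<zt+.003)]
    for it in range(5):
        r=b[:,:2]-cc;a=np.arctan2(r[:,1],r[:,0]);rr=np.hypot(*r.T);E=[]
        for k in np.linspace(-np.pi,np.pi,73)[:-1]:
            w=(a>=k)&(a<k+np.pi/36)&(rr<.031)
            if w.sum()>4: E.append(b[w][np.argsort(rr[w])[-2],:2])
        E=np.array(E); f=least_squares(lambda x:np.hypot(*(E-x[:2]).T)-x[2],[*cc,.0277],loss='soft_l1',f_scale=.0005).x; cc=f[:2]
    q=P[(P[:,2]>zt+.0095)&(P[:,2]<zt+.018)]
    r=q[:,:2]-cc; a=np.degrees(np.arctan2(r[:,1],r[:,0])); rr=np.hypot(*r.T); a=a[(rr>.017)&(rr<.028)]
    o=[]
    for k in (60,180,-60):
        w=(a-k+180)%360-180; w=w[abs(w)<40]; o.append(np.percentile(w,[1,50,99]))
    return f,np.round(o,1)
E
python3 - <<'E'
from hub import *
d=load('wrist'); p=np.array(readout.get_state()['position'])
print(hub(d,(280,410,40,165),[.488,.024]))
c,ph,n,m=legs(d,(235,405,250,410),p[2]-.0007+.014); print('sp',c,ph,'rel',c-p[:2])
K=cv2.resize(d['color'][45:165,285:405,::-1],(600,600),interpolation=cv2.INTER_CUBIC); cv2.imwrite('pics/w14c.png',K)
# jaw-top outer arc & bore circle by color: brass key
h=cv2.cvtColor(d['color'],cv2.COLOR_RGB2HSV); k=np.zeros((480,640),bool); k[60:100,320:370]=1
b=(h[...,0]>10)&(h[...,0]<28)&(h[...,1]>120)&k; v,u=np.nonzero(b); print('key',u.mean(),v.mean(),onplane(d,[u.mean(),v.mean()],.144),len(u))
E
```

```text
(array([0.48736466, 0.02383476, 0.02754532]), array([[-7.2,  9.1, 24.8],
       [-7.3,  8.2, 24.7],
       [-7. ,  9.2, 25.1]]))
sp [0.39910333 0.02475599] -21.105552276391094 rel [ 3.26651572e-04 -1.32426442e-05]
key 344.54037267080747 82.68944099378882 [[0.49929608 0.02616442 0.144     ]] 161
```

View pics/w14c.png

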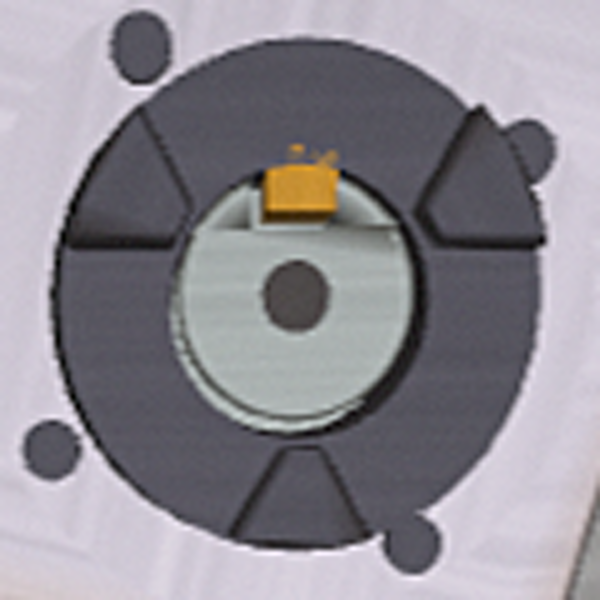

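Run:
```python
from hub import *
d=load('wrist')
f=lambda x,y:[285+x/5,45+y/5]
print(onplane(d,[f(53,295),f(540,295),f(297,38),f(297,550)],.144))
print(onplane(d,[f(297,296)],.142))
go([.4873,.0239,.18],-81.2)
```

```text
[[ 0.48377667  0.05214794  0.144     ]
 [ 0.49237144 -0.00347579  0.144     ]
 [ 0.51448489  0.02891058  0.144     ]
 [ 0.45969046  0.01929581  0.144     ]]
[[0.48806709 0.02414945 0.142     ]]
shift units now [ 0.854  0.242 -1.456] yaw now -81.14
turn units [0.015 0.001 0.006]
shift units after turn [ 0.854  0.24  -1.456]
```

Request:
{"op": "carry_out", "data": {"deltas": [0,0.05,-0.25,0,0,0,-1,0,0.08,-0.5,0,0,0,-1,0,0.08,-0.45,0,0,0,-1,0.1,0.03,-0.26,0.01,0,0,-1,0.3,0,0,0,0,0,-1,0.3,0,0,0,0,0,-1,0.25,0,0,0,0,0,-1,0,0,0,0,0,0,-1,0,0,0,0,0,0,-1]}}

```text
clock: 19.82
position: [0.488, 0.0233, 0.1747]
ee_rot: [0.054, 0.705, 0.054, -0.705]
contact_force: [-0.3, 0.5, -0.2]
width: 0.0558
```

Run:
```python
from h import *
d=snap('wrist'); s=st(); go([.4874,.0240,.1447],-81.2)
cv2.imwrite('pics/w15.png',cv2.resize(d['color'][220:440,200:440,::-1],(720,600),interpolation=cv2.INTER_CUBIC)[:600])
```

```text
t 19.875 p [0.4881 0.0232 0.1749] q [ 0.0542  0.7056  0.0539 -0.7045] F [0.1 0.4 0.2] M [-0.04  0.03  0.03] w 0.0562
j [-0.095  0.187  1.775 -0.     1.179  1.323]
[[ 1.500e-03  1.525e-01 -9.883e-01]
 [-2.000e-04 -9.883e-01 -1.525e-01]
 [-1.000e+00  4.000e-04 -1.400e-03]]
shift units now [ 0.504 -0.014  0.011] yaw now -81.23
turn units [-0.008 -0.02  -0.006]
shift units after turn [ 0.504 -0.014  0.01 ]
```

View pics/w15.png

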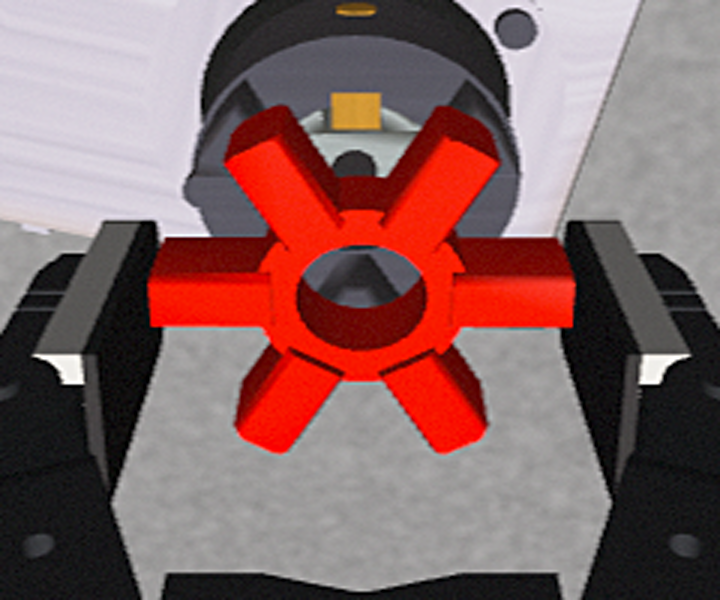

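Request:
{"op": "carry_out", "data": {"deltas": [0.1,-0.014,0.01,0,0,0,-1,0.1,0,0,0,0,0,-1,0.04,0,0,0,0,0,-1,0,0,0,0,0,0,-1,0,0,0,0,0,0,-1]}}

```text
clock: 20.5
position: [0.4869, 0.024, 0.16]
ee_rot: [0.054, 0.705, 0.054, -0.705]
contact_force: [-0.6, 0.1, -0.4]
width: 0.0556
```

Run:
```python
from h import *
d=snap('wrist'); s=st(); go([.4874,.0240,.1447],-81.2)
cv2.imwrite('pics/w16.png',cv2.resize(d['color'][220:440,200:440,::-1],(720,600),interpolation=cv2.INTER_CUBIC)[:600])
```

```text
t 20.55 p [0.487 0.024 0.16 ] q [ 0.0541  0.7052  0.054  -0.7049] F [-0.1 -0.2 -0.9] M [-0.02  0.03  0.03] w 0.056
j [-0.094  0.199  1.8   -0.     1.143  1.324]
[[ 5.000e-04  1.524e-01 -9.883e-01]
 [-1.000e-04 -9.883e-01 -1.524e-01]
 [-1.000e+00  2.000e-04 -4.000e-04]]
shift units now [ 0.255  0.    -0.007] yaw now -81.23
turn units [-0.008 -0.006 -0.003]
shift units after turn [ 0.255  0.    -0.007]
```

View pics/w16.png

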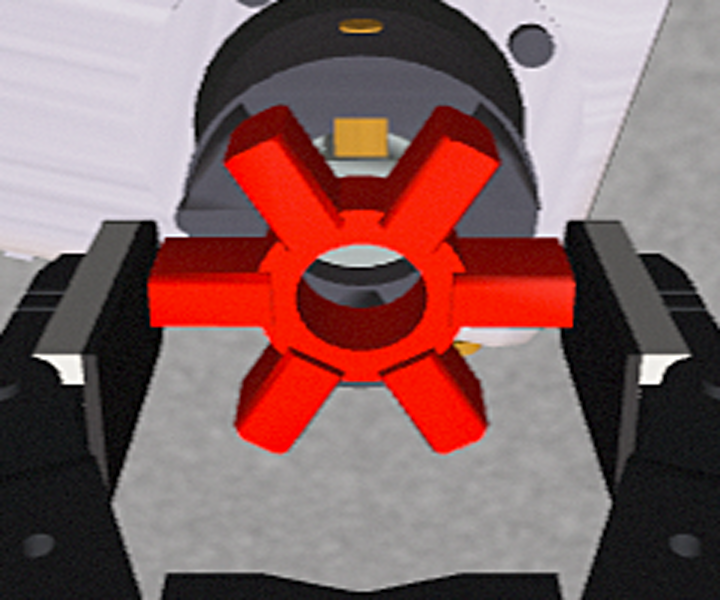

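Request:
{"op": "carry_out", "data": {"deltas": [0.03,0,-0.005,0,0,0,-1,0.03,0,0,0,0,0,-1,0.02,0,0,0,0,0,-1,0,0,0,0,0,0,-1]}}

```text
clock: 21.05
position: [0.487, 0.024, 0.1549]
ee_rot: [-0.054, -0.705, -0.054, 0.705]
contact_force: [-0.2, 0.1, -0.7]
width: 0.0558
```

Run:
```python
from h import *
d=snap('wrist'); s=st(); go([.4874,.0240,.1447],-81.2)
cv2.imwrite('pics/w17.png',cv2.resize(d['color'][220:440,200:440,::-1],(720,600),interpolation=cv2.INTER_CUBIC)[:600])
```

```text
t 21.1 p [0.4871 0.024  0.155 ] q [-0.0541 -0.705  -0.054   0.7051] F [ 0.1  0.  -0.8] M [ 0.03  0.01 -0.06] w 0.0558
j [-0.093  0.204  1.807 -0.     1.131  1.324]
[[-1.000e-04  1.524e-01 -9.883e-01]
 [-1.000e-04 -9.883e-01 -1.524e-01]
 [-1.000e+00  0.000e+00  1.000e-04]]
shift units now [ 0.172  0.001 -0.005] yaw now -81.23
turn units [-0.008  0.002 -0.001]
shift units after turn [ 0.172  0.001 -0.005]
```

View pics/w17.png

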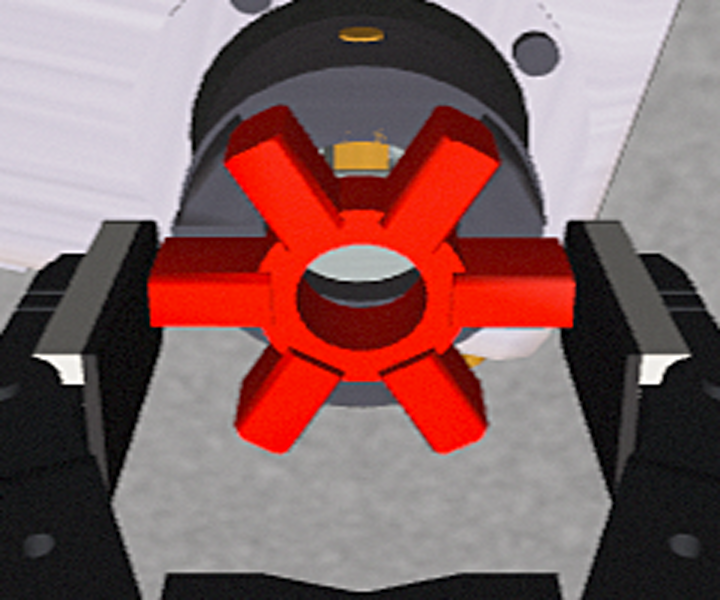

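Request:
{"op": "carry_out", "data": {"deltas": [0.03,0,0,0,0,0,-1,0.03,0,0,0,0,0,-1,0.02,0,0,0,0,0,-1,0,0,0,0,0,0,-1]}}

```text
clock: 21.6
position: [0.487, 0.024, 0.1501]
ee_rot: [-0.054, -0.705, -0.054, 0.705]
contact_force: [1.0, 0.2, 0.4]
width: 0.056
```

Request:
{"op": "carry_out", "data": {"deltas": [0.03,0,0,0,0,0,-1,0.02,0,0,0,0,0,-1,0,0,0,0,0,0,-1]}}

```text
clock: 21.98
position: [0.487, 0.024, 0.1472]
ee_rot: [-0.054, -0.705, -0.054, 0.705]
contact_force: [0.3, -0.4, -0.4]
width: 0.056
```

Run:
```python
from h import *
d=snap('wrist'); s=st(); go([.4874,.0240,.1447],-81.2)
cv2.imwrite('pics/w18.png',cv2.resize(d['color'][220:440,200:440,::-1],(720,600),interpolation=cv2.INTER_CUBIC)[:600])
```

```text
t 22.025 p [0.4871 0.024  0.1472] q [-0.0541 -0.705  -0.054   0.7051] F [-0.4  0.5 -1. ] M [-0.03  0.01  0.06] w 0.056
j [-0.093  0.211  1.819 -0.     1.112  1.324]
[[-1.000e-04  1.524e-01 -9.883e-01]
 [-1.000e-04 -9.883e-01 -1.524e-01]
 [-1.000e+00  1.000e-04  1.000e-04]]
shift units now [ 0.042  0.001 -0.005] yaw now -81.23
turn units [-0.008  0.002 -0.001]
shift units after turn [ 0.042  0.001 -0.005]
```

View pics/w18.png

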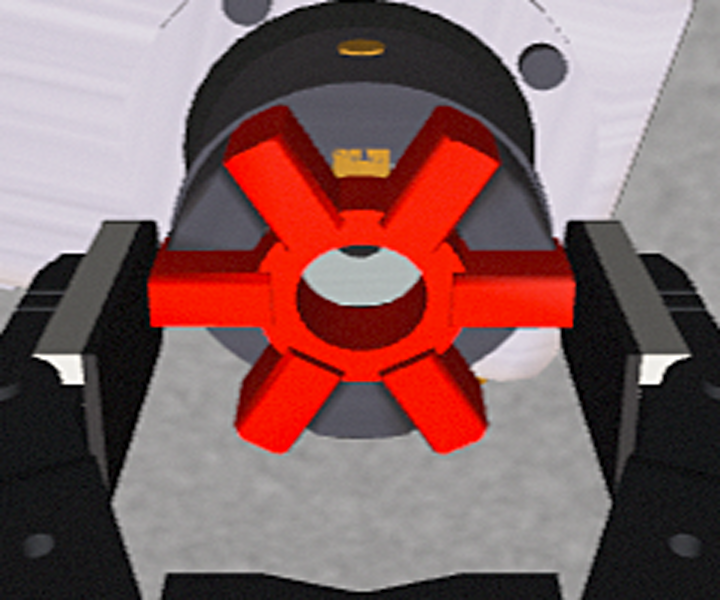

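Sliding down between the jaws without any force. About 2.5 mm remain.

Request:
{"op": "carry_out", "data": {"deltas": [0.015,0,0,0,0,0,-1,0.015,0,0,0,0,0,-1,0,0,0,0,0,0,-1]}}

```text
clock: 22.4
position: [0.487, 0.024, 0.1454]
ee_rot: [-0.054, -0.705, -0.054, 0.705]
contact_force: [0.1, 0.1, 0.3]
width: 0.0557
```

Request:
{"op": "carry_out", "data": {"deltas": [0.01,0,0,0,0,0,-1,0,0,0,0,0,0,-1]}}

```text
clock: 22.65
position: [0.4871, 0.024, 0.1448]
ee_rot: [-0.054, -0.705, -0.054, 0.705]
contact_force: [-0.2, -0.6, -0.9]
width: 0.0557
```

Request:
{"op": "carry_out", "data": {"deltas": [0.008,0,0,0,0,0,-1,0,0,0,0,0,0,-1]}}

```text
clock: 22.9
position: [0.4871, 0.024, 0.1447]
ee_rot: [0.054, 0.705, 0.054, -0.705]
contact_force: [-1.6, -0.2, 3.7]
width: 0.0559
```

Request:
{"op": "carry_out", "data": {"deltas": [0.008,0,0,0,0,0,-1,0,0,0,0,0,0,-1]}}

```text
clock: 23.15
position: [0.4872, 0.024, 0.1447]
ee_rot: [0.054, 0.705, 0.054, -0.705]
contact_force: [-2.4, 0.2, 6.2]
width: 0.056
```

Contact with about 6 N at the expected height. Releasing and rising.

Request:
{"op": "carry_out", "data": {"deltas": [-0.012,0,0,0,0,0,-1,0,0,0,0,0,0,0.5,0,0,0,0,0,0,0.8,0,0,0,0,0,0,1,0,0,0,0,0,0,1,-0.15,0,0,0,0,0,1,-0.4,0,0,0,0,0,1,-0.6,0,0,0,0,0,1,-0.6,0,0,0,0,0,1,-0.2,0,0,0,0,0,1]}}

```text
clock: 24.4
position: [0.4883, 0.024, 0.2643]
ee_rot: [0.054, 0.707, 0.054, -0.703]
contact_force: [-0.7, -0.0, 0.4]
width: 0.0852
```

Request:
{"op": "carry_out", "data": {"deltas": [0,0,0.8,0,0,0,1,0,0,0.7,0,0,0,1,0,0,0,0,0,0,1,0,0,0,0,0,0,1]}}

```text
clock: 24.9
position: [0.3986, 0.0103, 0.2615]
ee_rot: [0.054, 0.705, 0.054, -0.705]
contact_force: [0.7, -0.4, 0.2]
width: 0.0852
```

Run:
```python
from hub import *
d=snap('wrist'); e=snap('scene','s9.png'); s=st()
cv2.imwrite('pics/w19.png',np.hstack([d['color'][0:300,150:550,::-1],cv2.resize(e['color'][190:310,250:410,::-1],(400,300),interpolation=cv2.INTER_CUBIC)]))
P=pts(d)
hsv=cv2.cvtColor(d['color'],cv2.COLOR_RGB2HSV); m=((hsv[...,0]<8)|(hsv[...,0]>172))&(hsv[...,1]>110)
v,u=np.nonzero(m); print(u.min(),u.max(),v.min(),v.max(),len(u))
c,ph,n,m2=legs(d,(u.min()-2,u.max()+3,v.min()-1 if v.min()>0 else 0,v.max()+2),.158); q=P[m2]; print('sp',c,ph,n,'z pct',np.percentile(q[:,2],[5,50,95]))
A=np.c_[q[:,:2]-c,np.ones(len(q))]; w=abs(q[:,2]-np.median(q[:,2]))<.004; print('plane tilt',np.linalg.lstsq(A[w],q[w,2],rcond=None)[0])
print(hub(d,(u.min()-10,u.max()+10,max(v.min()-10,0),v.max()+10),[.4876,.024]))
```

```text
t 25.0 p [0.3992 0.0103 0.2615] q [ 0.0541  0.7051  0.0541 -0.7049] F [ 1.5 -0.3 -0.4] M [0.02 0.03 0.01] w 0.0852
j [-0.149 -0.013  1.778  0.     1.376  1.269]
[[ 3.000e-04  1.526e-01 -9.883e-01]
 [ 0.000e+00 -9.883e-01 -1.526e-01]
 [-1.000e+00  0.000e+00 -3.000e-04]]
9 637 57 479 3523
sp [0.48696255 0.02393621] -21.160088833837666 2834 z pct [0.15452331 0.15684466 0.15828994]
plane tilt [0.00200204 0.00102083 0.15667248]Traceback (most recent call last):
  File "<stdin>", line 9, in <module>
  File "hub.py", line 13, in hub
    E=np.array(E); f=least_squares(lambda x:np.hypot(*(E-x[:2]).T)-x[2],[*cc,.0277],loss='soft_l1',f_scale=.0005).x; cc=f[:2]
                     ~~~~~~~~~~~~~^^^^^^^^^^^^^^^^^^^^^^^^^^^^^^^^^^^^^^^^^^^^^^^^^^^^^^^^^^^^^^^^^^^^^^^^^^^^^^^
    return func(*args, **kwargs)
    vector_fun = VectorFunction(
        fun_wrapped,
    ...<6 lines>...
        workers=workers
    )
    self._update_fun()
    ~~~~~~~~~~~~~~~~^^
    self.f = self.fun_wrapped(xp_copy(self.x))
             ~~~~~~~~~~~~~~~~^^^^^^^^^^^^^^^^^
    return np.atleast_1d(self.fun(x))
                         ~~~~~~~~^^^
    return self.f(x, *self.args, **self.kwargs)
           ~~~~~~^^^^^^^^^^^^^^^^^^^^^^^^^^^^^^
  File "hub.py", line 13, in <lambda>
    E=np.array(E); f=least_squares(lambda x:np.hypot(*(E-x[:2]).T)-x[2],[*cc,.0277],loss='soft_l1',f_scale=.0005).x; cc=f[:2]
                                                       ~^~~~~~
ValueError: operands could not be broadcast together with shapes (0,) (2,)
```

View pics/w19.png

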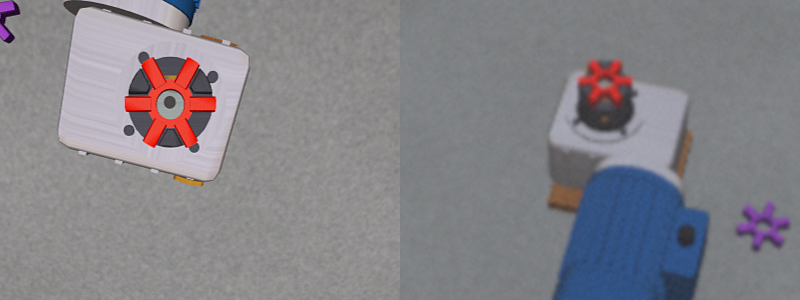

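Run:
```python
from hub import *
d=load('wrist'); P=pts(d)
g=d['color'].astype(int); dark=(g.max(2)<110)
c=np.array([.4875,.024]); r=P[...,:2]-c; rr=np.hypot(r[...,0],r[...,1]); a=np.degrees(np.arctan2(r[...,1],r[...,0]))
for k in (68.8,188.8,-51.2):
    w=dark&(rr>.019)&(rr<.026)&(abs((a-k+180)%360-180)<9); print('jaw top',k,w.sum(),np.median(P[w][:,2]))
for k in (8.8,128.8,-111.2):
    w=dark&(rr>.019)&(rr<.026)&(abs((a-k+180)%360-180)<12); print('barrel',k,w.sum(),np.median(P[w][:,2]))
print(job.sign_off())
```

```text
jaw top 68.8 142 0.1572138932437923
jaw top 188.8 123 0.15726143263254766
jaw top -51.2 144 0.15716343465330918
barrel 8.8 176 0.14331191731814608
barrel 128.8 157 0.14324150511356792
barrel -111.2 156 0.1432120223325561
the job is handed in; nothing more can be done
None
```

The coupling half is fully home on the shaft with its key in the keyway, and the red spider lies flat between its jaws. I handed the job in at about 25 s on the robot's clock.

**Coupling half:** I measured the keyway's direction first and turned the part to match before lowering it. The key dropped in on the first try, so turning under pressure wasn't needed. I stopped when the tool read about 6 N at the shoulder.

**Spider:** I turned it to match the jaws and lowered it. It slid in without measurable resistance and met the barrel top at about 6 N.

**Last checks, gripper open and clear:**

| Check | Measured | Expected |
|---|---|---|
| Barrel top, at three places | 143.2–143.3 mm | 144 mm |
| Jaw tops, all three | 157.2–157.3 mm | 158 mm |
| Spider top | 156.7 mm | 158 mm |
| Spider tilt | about 0.1° | flat |
| Spider legs against target angle | within 0.1° | 3.4° allowed (estimate) |

- **Heights:** They read about 1 mm low throughout, as did the earlier readings of known surfaces.
- **Spider position:** It sits about 0.5 mm off the measured hub centre, inside the 1.3 mm clearance.
- **Failed check:** A final re-fit of the hub centre crashed because the red mask covered too large an area. I measured the jaw and barrel heights directly instead.
- **Other things on the bench:** I moved none of them, but did not re-measure their positions.

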